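# Lay out a post-foot kit on the welding bench

### The job

Lay out the parts for the next post foot, left and right as the robot sees them: put the left-hand bracket in the left one of the two trays and its mirror image, the right-hand bracket, in the right tray, each standing upright on the tray floor on its foot. On the base plate stand the square tube upright at the plate's middle, squared up with the plate's edges, stand the round collar midway between the tube and the stop strip, and set the end cap flat and centred on top of the tube, stud up. Let go of everything and do not disturb the hammer or the tin.

Things in the scene. Friction and masses are not known exactly. Their poses are not given: they have to be found in the camera images.
- bracket_lh: Left-hand bare steel bracket, 0.28 kg. Upright web 90 long (own x) x 10 thick (y) x 36 high, pinched across its middle; at its +x end (x 15 to 45) a flat foot pad 6 thick with a bolt hole reaches from the web's face to y = +39. From above an L: looking along the web towards the pad end, the pad turns off left. Origin: centre of the web's underside, z up. Starts upright, any yaw.
- bracket_rh: Right-hand bare steel bracket, 0.28 kg. Upright web 90 long (own x) x 10 thick (y) x 36 high, pinched across its middle; at its +x end (x 15 to 45) a flat foot pad 6 thick with a bolt hole reaches from the web's face to y = -39. From above an L: looking along the web towards the pad end, the pad turns off right. Origin: centre of the web's underside, z up. Starts upright, any yaw.
- tube: Stub of bare square steel tube standing upright, 40 x 40 outside, 4 wall, 70 high, open at the top, about 0.32 kg. Origin: centre of its underside; own x and y square to its faces; z up. Starts upright at any yaw.
- cap: Steel end cap lying flat: a square plate 54 x 54 x 6 thick with a plain round stud, 20 diameter and 34 tall, upright at its middle (40 high in all), about 0.21 kg. It can be lifted by the stud. Origin: centre of its underside; own x and y square to its edges; z up.
- collar: Short plain steel collar (round pipe socket) standing on end, 36 outside and 26 inside diameter, 32 high, about 0.12 kg. Origin: centre of its underside; z up along its axis.
- base_plate: Grey steel plate, fixed, any yaw, 170 (own x) x 100 (y) x 8 thick. A bare-steel stop strip rising 14 above it runs across its +x end (x 77 to 85); two bolt holes at the -x end. Origin: centre of its underside; upper face 8 above. The tube goes at x 0, y 0, the collar at x 48.5, y 0, some 10 clear of tube and strip; the tube, 78 high there, may be in a gripper's way beside the collar.
- tray_a: One of two equal open grey trays, fixed, 148 (own x) x 138 (y) x 24 high, walls and floor 4 thick. Origin: centre of its underside, z up. Neither keeps a side: of the two, the one farther to the robot's left (larger world y) is the left tray, the other the right tray; the base plate may lie between or beside them.
- tray_b: One of two equal open grey trays, fixed, 148 (own x) x 138 (y) x 24 high, walls and floor 4 thick. Origin: centre of its underside, z up. Neither keeps a side: of the two, the one farther to the robot's left (larger world y) is the left tray, the other the right tray; the base plate may lie between or beside them.
- hammer: Bystander: hammer with wooden handle, about 280 long, lying beyond the work. Origin near its middle. Leave it alone.
- tin: Bystander: closed round tin, 70 diameter, 60 high, on the robot's right. Origin: centre of its underside. Leave it alone.
Mind the look-alikes: they are no part of the job. Leave any blue or yellow look-alike of the cap alone.

How it is judged (in metres and radians):
At the end, for the whole second after the job is handed in: Left-hand bracket flat in the left tray, right-hand in the right. On the plate: tube within 10 mm (x), 12 mm (y) of its middle, square to 0.2 rad; collar within 9 mm (x), 14 mm (y) of x 48.5 mm, y 0; cap on the tube within 10 mm of its axis. All upright (0.1 rad), released, at rest (((y of tray_a in the frame of tray_b above 0 m and x of bracket_lh in the frame of tray_a between -0.068 and 0.068 m and y of bracket_lh in the frame of tray_a between -0.063 and 0.063 m and z of bracket_lh in the frame of tray_a between 0 and 0.008 m and x of bracket_rh in the frame of tray_b between -0.068 and 0.068 m and y of bracket_rh in the frame of tray_b between -0.063 and 0.063 m and z of bracket_rh in the frame of tray_b between 0 and 0.008 m) or (y of tray_b in the frame of tray_a above 0 m and x of bracket_lh in the frame of tray_b between -0.068 and 0.068 m and y of bracket_lh in the frame of tray_b between -0.063 and 0.063 m and z of bracket_lh in the frame of tray_b between 0 and 0.008 m and x of bracket_rh in the frame of tray_a between -0.068 and 0.068 m and y of bracket_rh in the frame of tray_a between -0.063 and 0.063 m and z of bracket_rh in the frame of tray_a between 0 and 0.008 m)) and x of tube in the frame of base_plate between -0.01 and 0.01 m and y of tube in the frame of base_plate between -0.012 and 0.012 m and z of tube in the frame of base_plate between 0.005 and 0.011 m and (angle between the x axis of tube and the x axis of base_plate, either way round below 0.2 rad or angle between the x axis of tube and the y axis of base_plate, either way round below 0.2 rad) and x of collar in the frame of base_plate between 0.0395 and 0.0575 m and y of collar in the frame of base_plate between -0.014 and 0.014 m and z of collar in the frame of base_plate between 0.005 and 0.011 m and horizontal distance between cap and tube below 0.01 m and z of cap in the frame of base_plate between 0.074 and 0.082 m and angle between each of bracket_lh, bracket_rh, tube, cap, collar's own z axis and vertical below 0.1 rad and linear speed of each of bracket_lh, bracket_rh, tube, cap, collar below 0.02 m/s); the robot touches nothing.
It fails at once if the hammer is moved by more than 20 mm (distance of hammer from where it was at the start of the episode above 0.02 m).
It fails at once if the tin is moved by more than 20 mm (distance of tin from where it was at the start of the episode above 0.02 m).
It also fails if it takes over 115 s, if anything falls off the work surface, if the arm or the gripper's body presses on something with over 40 N, if the wrist force passes 120 N, or if a joint passes its speed limit or range.

### The arm

A 6-joint arm with a two-finger parallel gripper is mounted at the origin on the work surface. World frame = base frame: x ahead of the robot, y to its left, z up, the work surface at z = 0. Lengths are in mm, angles in rad, forces in N, time in s.
With the tool pointing down it reaches from about 350 to 775 mm from the base axis. Payload 7.3 kg.
Tool frame: the origin (TCP) lies on the centre line of the jaws, within the pads' length; the fingertips stand 22 mm ahead of it and the grasp point (between the pads) lies 3 mm ahead of it; z points along the fingers, y is the direction in which the jaws open and shut (so a half turn about z gives the same grasp; the last joint's range is limited). The gripper opens to 92 mm and grips with 3 to 60 N. Pads are 19 mm wide; open, the fingers measure 130 mm over their backs; the gripper's body (75 mm by 190 mm) begins 47 mm behind the grasp point.
Start: joints at [1.046, 0.342, 1.524, -0, 1.275, -0.146], TCP at [194.134, 487.806, 248.741] pointing down, gripper open.
Joint ranges: [-2.53, 2.53], [-0.77, 2.02], [0.04, 2.7], [-1, 4.14], [0.28, 2.66], [-3.11, 3.11]. Speed limits (rad/s): [2.57, 2.57, 3.14, 3.14, 3.14, 3.14].

### API

Orientations are given as [roll, pitch, yaw] about the fixed x, y, z axes, in that order (R = Rz(yaw) Ry(pitch) Rx(roll)).
In Python, from plant import get_obs, capture, bot, spot_in gives the robot as it stands.
- The arm moves only by the shell command python3 -m handwheel 'ROWS' [OPENING]. ROWS is JSON, a list of rows, each a list of 2 entries, a list of its own where there are three numbers: the shift along the world's x, y, z in mm, then the turn, a rotation vector about the world's x, y, z in rad. In form: [[[x, y, z], [wx, wy, wz]], ...]. A call has 1 to 12 rows; each row shifts and turns the commanded pose from where the row before left it; what a row does not reach is not made up. A row lasts 1/8 s, in which the tool goes at most 62.5 mm and 10.7 degrees, less where a joint would pass 70% of its speed; a pose out of reach is approached as far as the arm can. A call is refused whole if a number of a shift passes 62.5 or a number of a turn 0.188, either way. A call with a gripper value outside its range is refused whole. OPENING is the closure, from 0 (fully open) to 1 (shut), set as the call begins (- or left out, the last holds). The fingers move at their own pace and stop on an object; the grip force is fixed at half the most. Time passes only in rows, so rows that do not move let the fingers close. It gives the time, the measured TCP pose, the force and the opening at its end, in the units of the state.
- get_obs(): the state, without advancing time (a new reading comes with each control period).
- capture(name): name is "scene" or "top" or "wrist"; returns a dict with "img" (480x640x3 uint8, red, green, blue), "fx", "fy", "cx", "cy" (pixels), "cam_to_world" (4x4, takes a point from camera to world coordinates). Camera axes: x right, y up, looking along -z (the intrinsics and any distortion apply to the point x, -y, -z); pixel columns grow to the right and rows downward; lengths in mm; the calibration is good to about 2 mm. A picture is of the moment at which its call begins. There is no depth.
- bot.close_job(): hands the job in, once; it reports no verdict.
Trained networks look in the newest picture that a camera, given by its name, has taken for a name from the list of things; names that differ only in an ending like _2 or _b are one class to them, and where a whole thing is asked for, a point or a joint stands for the part that bears it (a point fixed in the world has none). Each returns a list of dicts, best first, with "score" (0 to 1); they miss things now and then, are a little off and sometimes report something else, mostly with a low value. They report only what shows in the picture. A call takes as long as a camera call. They do not tell look-alikes from the thing itself.
- spot_in(thing, camera): "xyz" ([x, y, z] in mm, in the coordinates of the camera as it stood for that picture, good to about 4 mm: the middle of the surface that is visible of it).
The state is a dict: "time": time; "joint_positions": joint angles; "dq": joint speeds; "tau": joint torques, N m; "tool_pos": TCP position; "tcp_rot": TCP orientation; "contact_force": force on the tool from outside, world axes, zero at the start; "moment": the same for the moment, N m; "grip_width": finger opening in mm.
Only numpy, scipy, OpenCV 4.12 (cv2) and the standard library are available. Lean on these libraries where they do the work, as an engineer would, in place of code of your own. Each camera call takes 0.05 s, during which the arm holds its last target. There are 200 camera calls.

## Working session

There is one attempt and no reset: what is moved stays moved. The work goes in short steps, Python scripts to look and compute and a shell command to move; the robot and the scene stay as the last step left them, time stands still between calls to the robot, and variables do not carry over. Pictures are saved under pics/ and viewed, about 12 in all and at most 16, crops included, and the job is handed in when it is done.

```bash
mkdir -p pics
cat > h.py <<'E'
import numpy as np, cv2
from plant import get_obs, capture, bot, spot_in
def ray(c,u,v,z):
    """world point of pixel at height z"""
    M=np.array(c["cam_to_world"]); d=M[:3,:3]@np.array([(u-c["cx"])/c["fx"],-(v-c["cy"])/c["fy"],-1]); o=M[:3,3]
    return o+d*(z-o[2])/d[2]
def pix(c,p):
    M=np.array(c["cam_to_world"]); q=M[:3,:3].T@(np.array(p,float)-M[:3,3])
    return c["cx"]+c["fx"]*q[0]/-q[2], c["cy"]-c["fy"]*q[1]/-q[2]
def save(c,n,box=None,s=1):
    im=c["img"][:,:,::-1]
    if box: im=im[box[1]:box[3],box[0]:box[2]]
    cv2.imwrite("pics/"+n,cv2.resize(im,None,fx=s,fy=s,interpolation=cv2.INTER_CUBIC))
def find(thing,cam,c,n=4):
    M=np.array(c["cam_to_world"])
    for d in spot_in(thing,cam)[:n]:
        w=M@np.array([*d["xyz"],1]); print(thing,cam,round(d["score"],2),w[:3].round(),np.round(pix(c,w[:3])))
E
python3 - <<'E'
from h import *
import pickle
for n in("top","scene"):
    c=capture(n); save(c,n+"0.png"); pickle.dump(c,open(n+".pkl","wb")); print({k:c[k] for k in c if k!="img"})
    for t in "bracket_lh bracket_rh tube cap collar base_plate tray_a hammer tin".split(): find(t,n,c)
print(get_obs())
E
```

```text
{'fx': 566.1536971642907, 'fy': 566.1536971642907, 'cx': 329.5504749169521, 'cy': 240.27884010641435, 'cam_to_world': array([[-1.40687112e-02,  9.85948633e-01, -1.66455291e-01,
         3.70856098e+02],
       [-9.99900349e-01, -1.36779556e-02,  3.49371681e-03,
        -5.94455522e+01],
       [ 1.16785723e-03,  1.66487855e-01,  9.86042814e-01,
         1.22187638e+03],
       [ 0.00000000e+00,  0.00000000e+00,  0.00000000e+00,
         1.00000000e+00]])}
bracket_lh top 0.94 [ 343. -280.    4.] [433. 348.]
bracket_rh top 0.97 [437. 145.  14.] [232. 306.]
tube top 0.64 [448. -11.  68.] [304. 298.]
cap top 0.92 [ 443. -316.    4.] [448. 300.]
cap top 0.9 [ 430. -148.    6.] [370. 307.]
cap top 0.86 [ 298. -406.    7.] [495. 369.]
cap top 0.84 [344. -47.   4.] [323. 349.]
collar top 0.79 [330. 305.  29.] [152. 359.]
base_plate top 0.72 [ 578. -238.    6.] [409. 239.]
tray_a top 0.79 [641.  15.   5.] [293. 212.]
tray_a top 0.76 [575. 264.   6.] [179. 243.]
hammer top 0.81 [799. -14.  22.] [305. 140.]
{'fx': 434.27506038173414, 'fy': 434.27506038173414, 'cx': 315.3238901332016, 'cy': 232.
[... 935 characters left out ...]
] [261. 145.]
{'time': 1.0, 'joint_positions': array([ 1.04600100e+00,  3.41975660e-01,  1.52408306e+00,  1.62808241e-05,
        1.27542084e+00, -1.45978072e-01]), 'dq': array([-9.07135276e-04,  8.55246454e-04,  3.14157511e-04,  4.88549997e-05,
        5.62483729e-04, -3.79564697e-04]), 'tau': array([ 8.80046082e-04, -4.31130230e+01, -2.44478756e+01,  7.20207277e-02,
        4.86419862e-02, -8.92570966e-06]), 'tool_pos': array([194.13008818, 487.80924805, 248.7590732 ]), 'tcp_rot': array([3.14147850e+00, 1.04016295e-06, 2.76277067e+00]), 'contact_force': array([-1.12963969, -0.36283189,  0.22828167]), 'moment': array([ 0.01316987, -0.01817491, -0.02305172]), 'grip_width': 91.73777464112695}
```

Run:
```python
from h import *
import pickle
c=pickle.load(open("top.pkl","rb")); save(c,"top1.png",(110,100,570,400),1.73)
```

```text
(no output)
```

View pics/top1.png

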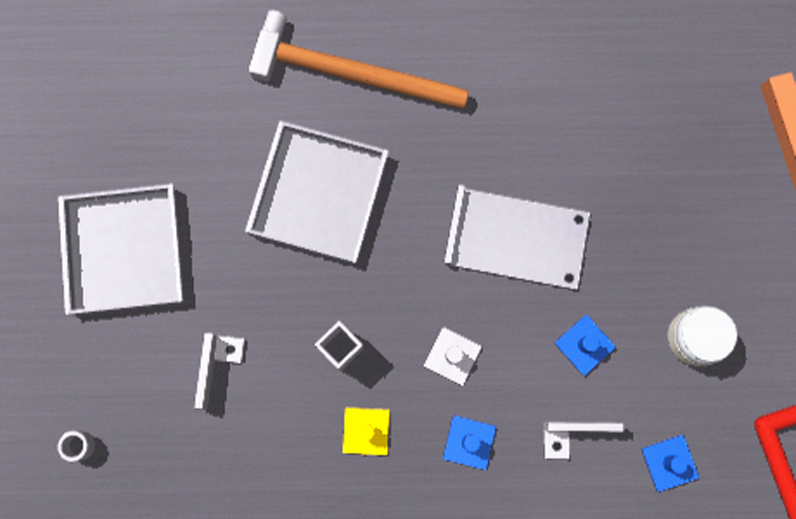

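Shown, in crop pixels:
- The left tray is at (125,250) and the right tray at (317,195).
- The plate is at (518,240), with its strip on the image-left end. The tube is at (339,345) and the collar at (73,446).
- There are four cap candidates: bare steel (455,355), blue (587,345), blue (471,442) and blue (671,462), plus yellow (367,432). The bare steel one fits.
- On the bracket at (222,365), looking towards the pad end the pad turns right, so it is RH. On the bracket at (580,435) the pad turns left, so it is LH.

Run:
```python
from h import *
import pickle
c=pickle.load(open("top.pkl","rb"))
P={"plate":(8,[(592,213),(578,290)]),"strip":(22,[(461,186),(446,263)]),"tube":(70,[(339,321),(362,345),(340,368),(316,344)]),"collar":(32,[(73,446)]),
"cap":(6,[(441,327),(481,344),(463,384),(424,364)]),"stud":(40,[(453,353)]),"rh":(36,[(208,335),(198,407)]),"lh":(36,[(547,427),(622,427)]),
"trayL":(24,[(59,197),(173,185),(185,301),(67,314)]),"trayR":(24,[(280,122),(387,152),(360,264),(247,232)])}
for k,(z,p) in P.items():
    w=np.array([ray(c,u/1.73+110,v/1.73+100,z)[:2] for u,v in p]); d=np.diff(w,axis=0)
    print(k,w.mean(0).round(1),w.round().tolist(),"len",np.hypot(*d.T).round(1),"ang",np.arctan2(d[:,1],d[:,0]).round(3))
save(c,"capcrop.png",(340,280,420,330),8)
```

```text
plate [ 561.3 -321.2] [[610.0, -332.0], [513.0, -310.0]] len [100.1] ang [2.916]
strip [ 595.4 -155.9] [[644.0, -167.0], [547.0, -145.0]] len [99.7] ang [2.926]
tube [445.  -14.3] [[473.0, -14.0], [444.0, -41.0], [418.0, -15.0], [446.0, 13.0]] len [39.1 37.  39.8] ang [-2.388  2.364  0.778]
collar [331.5 304.8] [[331.0, 305.0]] len [] ang []
cap [ 434.6 -151.2] [[469.0, -138.0], [447.0, -187.0], [399.0, -164.0], [424.0, -116.0]] len [53.6 54.1 53.6] ang [-1.988  2.689  1.084]
stud [ 434.8 -149.6] [[435.0, -150.0]] len [] ang []
rh [418.  150.9] [[461.0, 146.0], [375.0, 156.0]] len [86.3] ang [3.018]
lh [ 345.2 -304.1] [[346.0, -259.0], [345.0, -349.0]] len [89.3] ang [-1.585]
trayL [570. 257.] [[637.0, 336.0], [650.0, 194.0], [504.0, 176.0], [490.0, 321.0]] len [142.7 147.2 144.9] ang [-1.477 -3.02   1.667]
trayR [638.5  12.1] [[730.0, 61.0], [689.0, -74.0], [547.0, -39.0], [589.0, 101.0]] len [141.  146.5 146.1] ang [-1.866  2.897  1.278]
```

View pics/capcrop.png

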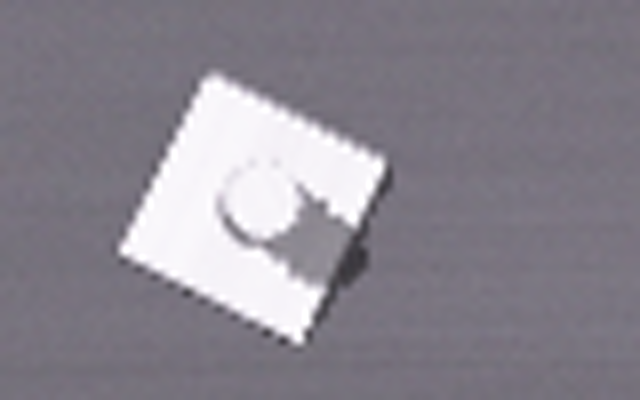

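The crop confirms the cap: bare steel with a stud, at top pixel (374,307). Sizes agree with the given ones, so the first move is to above the collar.

```bash
python3 -m handwheel '[[[17,-23,-13],[0,0,-0.175]],[[17,-23,-13],[0,0,-0.175]],[[17,-23,-13],[0,0,-0.175]],[[17,-23,-13],[0,0,-0.175]],[[17,-23,-13],[0,0,-0.175]],[[17,-23,-13],[0,0,-0.175]],[[17,-23,-13],[0,0,-0.175]],[[18,-22,-13],[0,0,-0.175]],[[0,0,0],[0,0,0]]]' 0
python3 - <<'E'
from h import *
c=capture("wrist"); save(c,"w1.png"); find("collar","wrist",c); print(np.array(c["cam_to_world"]).round(2),c["fx"])
E
```

```text
time: 2.12
tool_pos: [331.6, 303.6, 144.1]
tcp_rot: [-3.141, 0.001, 1.36]
contact_force: [-0.5, -0.3, 0.7]
grip_width: 91.8
collar wrist 0.81 [333. 306.  29.] [316. 234.]
collar wrist 0.3 [529. 272.   7.] [593. 214.]
[[ 9.8000e-01  2.0000e-01  6.0000e-02  3.4885e+02]
 [-2.1000e-01  9.3000e-01  2.9000e-01  3.8205e+02]
 [-0.0000e+00 -3.0000e-01  9.6000e-01  2.8001e+02]
 [ 0.0000e+00  0.0000e+00  0.0000e+00  1.0000e+00]] 392.38862796521215
```

View pics/w1.png

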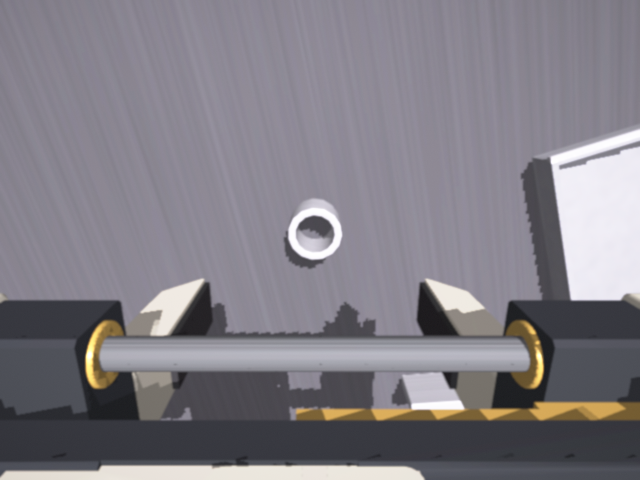

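The collar ring is at pixel (315,234), centred between the jaws and consistent with (332,305). I'll go down and grip it.

```bash
python3 -m handwheel '[[[0,1,-40],[0,0,0]],[[0,1,-40],[0,0,0]],[[0,0,-24],[0,0,0]],[[0,0,-12],[0,0,0]],[[0,0,0],[0,0,0]]]' 0
python3 -m handwheel '[[[0,0,0],[0,0,0]],[[0,0,0],[0,0,0]],[[0,0,0],[0,0,0]],[[0,0,0],[0,0,0]],[[0,0,0],[0,0,0]],[[0,0,0],[0,0,0]]]' 1
```

```text
time: 2.85
tool_pos: [330.9, 307.3, 28.7]
tcp_rot: [-3.141, 0.0, 1.364]
contact_force: [-0.1, -0.7, 0.7]
grip_width: 92.1
time: 3.6
tool_pos: [331.2, 306.8, 28.8]
tcp_rot: [3.141, -0.0, 1.363]
contact_force: [-0.4, 0.2, -0.3]
grip_width: 36.5
```

```bash
python3 -m handwheel '[[[0,0,40],[0,0,0]],[[0,0,50],[0,0,0]],[[28,-50,20],[0,0,0]],[[28,-50,0],[0,0,0]],[[28,-50,0],[0,0,0]],[[28,-50,0],[0,0,0]],[[28,-50,0],[0,0,0]],[[28,-50,0],[0,0,0]],[[28,-50,0],[0,0,0]],[[28,-50,0],[0,0,0]],[[28,-50,0],[0,0,0]],[[5,-48,0],[0,0,0]]]' 1
python3 -m handwheel '[[[0,0,0],[0,0,0]],[[0,0,0],[0,0,0]]]'
python3 - <<'E'
from h import *
c=capture("wrist"); save(c,"w2.png"); find("base_plate","wrist",c)
import pickle; pickle.dump(c,open("w2.pkl","wb"))
for x,y in((85,50),(85,-50),(-85,50),(-85,-50)): 
    a=1.36; print(np.round(pix(c,(578.4+x*np.cos(a)-y*np.sin(a),-238.6+x*np.sin(a)+y*np.cos(a),8))))
E
```

```text
time: 5.1
tool_pos: [589.1, -193.0, 138.0]
tcp_rot: [3.141, -0.0, 1.363]
contact_force: [0.0, 0.3, -1.0]
grip_width: 35.9
time: 5.35
tool_pos: [587.5, -190.7, 138.1]
tcp_rot: [-3.14, -0.001, 1.362]
contact_force: [-0.8, 1.1, -1.4]
grip_width: 35.4
base_plate wrist 0.9 [ 587. -194.    7.] [314. 236.]
[242. 181.]
[389. 181.]
[253. 390.]
[377. 390.]
```

View pics/w2.png

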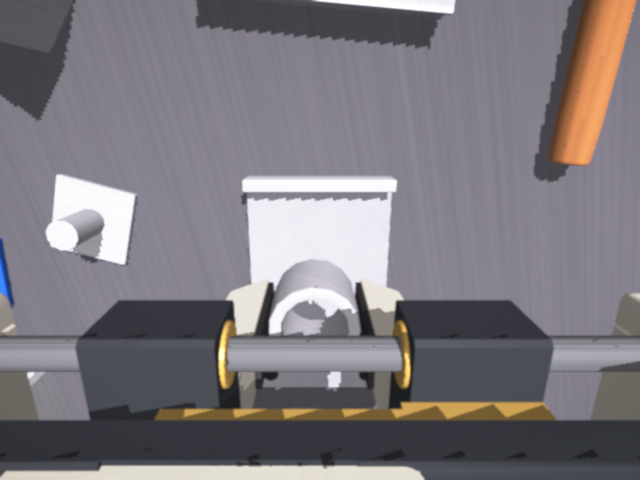

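Run:
```python
from h import *
import pickle
c=pickle.load(open("w2.pkl","rb"))
a=1.36;R=np.array([[np.cos(a),np.sin(a)],[-np.sin(a),np.cos(a)]])
T=np.array([587.5,-190.7])
for n,u,v,z in(("outL",243,178,22),("outR",396,178,22),("inL",243,190,22),("inR",396,190,22),("edgeL z8",250,230,8),("edgeR z8",389,230,8)):
    w=ray(c,u,v,z)[:2]; print(n,w.round(1),"plate-axes from tool",(R@(w-T)).round(1))
```

```text
outL [ 551.1 -141.6] plate-axes from tool [40.4 45.9]
outR [ 647.5 -162.1] plate-axes from tool [ 40.5 -52.6]
inL [ 549.1 -149.2] plate-axes from tool [32.5 46.3]
inR [ 646.3 -169.8] plate-axes from tool [ 32.7 -53.1]
edgeL z8 [ 543.4 -179.9] plate-axes from tool [ 1.3 45.4]
edgeR z8 [ 639.6 -200.3] plate-axes from tool [  1.5 -52.9]
```

```bash
python3 -m handwheel '[[[3,2,-40],[0,0,0]],[[0,0,-40],[0,0,0]],[[0,0,-12],[0,0,0]],[[0,0,-5],[0,0,0]],[[0,0,0],[0,0,0]],[[0,0,0],[0,0,0]]]'
python3 -m handwheel '[[[0,0,-2],[0,0,0]],[[0,0,-2],[0,0,0]],[[0,0,0],[0,0,0]]]'
```

```text
time: 6.2
tool_pos: [591.9, -189.5, 43.2]
tcp_rot: [3.139, 0.001, 1.363]
contact_force: [1.0, 1.0, -0.7]
grip_width: 35.6
time: 6.58
tool_pos: [591.0, -189.2, 37.6]
tcp_rot: [-3.141, -0.0, 1.363]
contact_force: [0.3, -0.7, -0.6]
grip_width: 35.7
```

```bash
python3 -m handwheel '[[[0,0,-1],[0,0,0]],[[0,0,0],[0,0,0]]]'
python3 -m handwheel '[[[0,0,0],[0,0,0]],[[0,0,0],[0,0,0]],[[0,0,0],[0,0,0]],[[0,0,0],[0,0,0]],[[0,0,10],[0,0,0]],[[0,0,40],[0,0,0]],[[0,0,50],[0,0,0]]]' 0.3
```

```text
time: 6.82
tool_pos: [591.2, -189.3, 36.8]
tcp_rot: [3.141, 0.0, 1.363]
contact_force: [-0.6, 0.5, -0.5]
grip_width: 35.6
time: 7.7
tool_pos: [590.6, -189.0, 137.6]
tcp_rot: [-3.14, -0.0, 1.363]
contact_force: [0.8, 0.0, -0.3]
grip_width: 64.3
```

```bash
python3 -m handwheel '[[[-29,35,3],[0,0,0]],[[-29,35,0],[0,0,-0.146]],[[-29,35,0],[0,0,-0.146]],[[-29,35,0],[0,0,-0.146]],[[-30,35,0],[0,0,-0.147]],[[0,0,0],[0,0,0]],[[0,0,0],[0,0,0]]]' 0
python3 - <<'E'
from h import *
c=capture("wrist"); save(c,"w3.png"); find("tube","wrist",c)
for p in((473,-14),(444,-41),(418,-15),(446,13)): print(np.round(pix(c,(*p,70))))
import pickle; pickle.dump(c,open("w3.pkl","wb"))
E
```

```text
time: 8.57
tool_pos: [446.2, -14.6, 140.6]
tcp_rot: [3.139, -0.001, 0.78]
contact_force: [0.4, -0.3, 0.3]
grip_width: 91.8
tube wrist 0.89 [445. -13.  59.] [309. 255.]
[347. 229.]
[344. 295.]
[280. 295.]
[278. 230.]
```

View pics/w3.png

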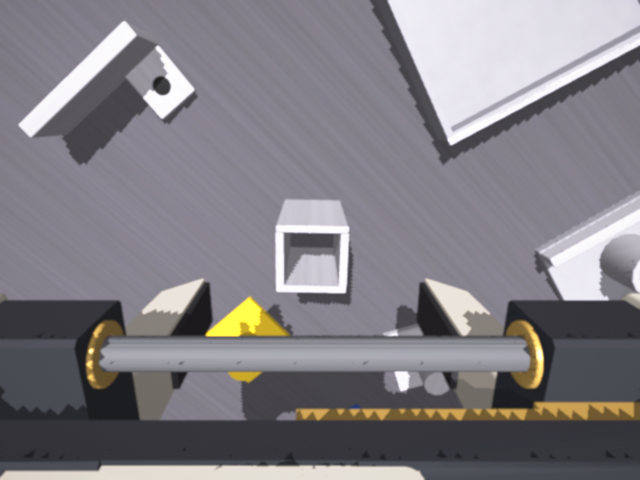

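The tube top spans columns 275–349 and rows 227–291. It is square to the jaws and where predicted.

```bash
python3 -m handwheel '[[[0,0,-40],[0,0,0]],[[0,0,-40],[0,0,0]],[[0,0,-15],[0,0,0]],[[0,0,0],[0,0,0]]]' 0
python3 -m handwheel '[[[0,0,0],[0,0,0]],[[0,0,0],[0,0,0]],[[0,0,0],[0,0,0]],[[0,0,0],[0,0,0]],[[0,0,0],[0,0,0]],[[0,0,0],[0,0,0]]]' 1
```

```text
time: 9.18
tool_pos: [445.0, -14.8, 43.6]
tcp_rot: [-3.14, 0.001, 0.777]
contact_force: [0.2, -0.5, -0.9]
grip_width: 91.7
time: 9.93
tool_pos: [445.1, -14.1, 44.8]
tcp_rot: [3.142, 0.0, 0.778]
contact_force: [-1.1, 0.4, 2.1]
grip_width: 40.2
```

```bash
python3 -m handwheel '[[[0,0,40],[0,0,0]],[[0,0,50],[0,0,0]],[[20,-35,20],[0,0,0.1]],[[27,-44,0],[0,0,0.12]],[[27,-44,0],[0,0,0.12]],[[27,-44,0],[0,0,0.12]],[[20,-35,0],[0,0,0.122]],[[14,-19,0],[0,0,0]],[[0,0,0],[0,0,0]],[[0,0,0],[0,0,0]]]' 1
python3 - <<'E'
from h import *
c=capture("wrist"); save(c,"w4.png"); find("collar","wrist",c); find("tube","wrist",c)
import pickle; pickle.dump(c,open("w4.pkl","wb"))
E
```

```text
time: 11.18
tool_pos: [579.3, -234.3, 153.8]
tcp_rot: [-3.139, -0.001, 1.36]
contact_force: [0.5, 0.2, -4.3]
grip_width: 40.0
collar wrist 0.71 [ 591. -190.   39.] [317. 170.]
tube wrist 0.67 [ 581. -217.  170.] [308. 307.]
```

View pics/w4.png

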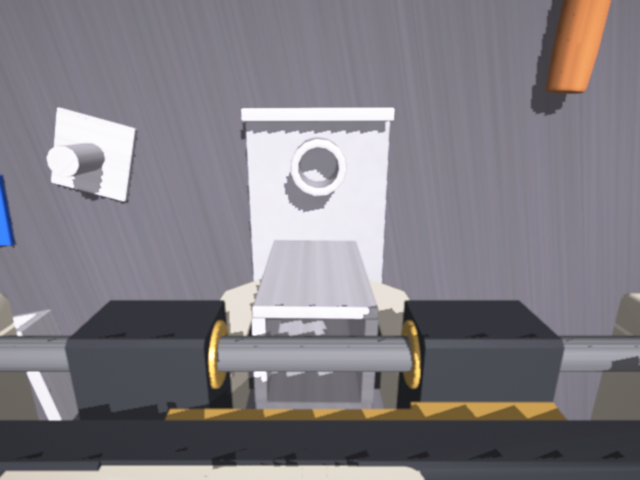

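Run:
```python
from h import *
import pickle
c=pickle.load(open("w4.pkl","rb"))
a=1.36;R=np.array([[np.cos(a),np.sin(a)],[-np.sin(a),np.cos(a)]])
T=np.array([579.9,-235])
for n,u,v,z in(("outL",242,108,22),("outR",393,108,22),("inL",242,120,22),("inR",393,120,22),("edgeL z8",251,200,8),("edgeR z8",386,200,8),("collar",318,166,40),("tube near bottom edge L",275,240,108.8),("R",356,240,108.8),("tubetop L",254,312,178.8),("R",378,312,178.8)):
    w=ray(c,u,v,z)[:2]; print(n,w.round(1),"plate-axes from tool",(R@(w-T)).round(1))
```

```text
outL [ 550.9 -142.8] plate-axes from tool [84.1 47.7]
outR [ 646.8 -163.4] plate-axes from tool [ 84.  -50.4]
inL [ 548.9 -150. ] plate-axes from tool [76.6 48.1]
inR [ 645.7 -170.8] plate-axes from tool [ 76.6 -50.9]
edgeL z8 [ 538.1 -205.4] plate-axes from tool [20.2 47.1]
edgeR z8 [ 634.7 -226.1] plate-axes from tool [ 20.2 -51.7]
collar [ 591.8 -187.5] plate-axes from tool [48.9 -1.7]
tube near bottom edge L [ 565.3 -209.4] plate-axes from tool [22.  19.6]
R [ 603.7 -217.6] plate-axes from tool [ 22.  -19.7]
tubetop L [ 565.3 -210.6] plate-axes from tool [20.8 19.4]
R [ 603.5 -218.8] plate-axes from tool [ 20.8 -19.7]
```

Collar is at plate x≈49, y≈0, which is good. The tube needs about 1–2 mm of correction.

```bash
python3 -m handwheel '[[[1,-1,-40],[0,0,0]],[[0,-1,-35],[0,0,0]],[[0,0,-15],[0,0,0]],[[0,0,-5],[0,0,0]],[[0,0,-3],[0,0,0]],[[0,0,0],[0,0,0]],[[0,0,0],[0,0,0]]]'
```

```text
time: 12.2
tool_pos: [581.5, -237.4, 57.6]
tcp_rot: [3.14, 0.0, 1.36]
contact_force: [-0.1, 0.4, -4.6]
grip_width: 40.1
```

```bash
python3 -m handwheel '[[[0,0,-2],[0,0,0]],[[0,0,-2],[0,0,0]],[[0,0,0],[0,0,0]],[[0,0,0],[0,0,0]]]'
```

```text
time: 12.7
tool_pos: [581.2, -237.3, 52.9]
tcp_rot: [3.141, 0.0, 1.36]
contact_force: [1.0, 0.9, -1.7]
grip_width: 40.0
```

```bash
python3 -m handwheel '[[[0,0,0],[0,0,0]],[[0,0,0],[0,0,0]],[[0,0,0],[0,0,0]],[[0,0,0],[0,0,0]],[[0,0,10],[0,0,0]],[[0,0,40],[0,0,0]],[[0,0,50],[0,0,0]]]' 0.3
python3 -m handwheel '[[[-36,22,5],[0,0,0]],[[-37,22,0],[0,0,-0.138]],[[-37,22,-10],[0,0,-0.138]],[[-36,21,-10],[0,0,0]],[[0,0,0],[0,0,0]],[[0,0,0],[0,0,0]]]' 0
python3 - <<'E'
from h import *
c=capture("wrist"); save(c,"w5.png"); find("cap","wrist",c)
print(np.round(pix(c,(434.7,-150.5,40))))
import pickle; pickle.dump(c,open("w5.pkl","wb"))
E
```

```text
time: 13.58
tool_pos: [580.6, -236.9, 153.6]
tcp_rot: [-3.14, -0.001, 1.36]
contact_force: [-0.2, -0.9, 0.1]
grip_width: 64.2
time: 14.32
tool_pos: [436.3, -150.8, 138.8]
tcp_rot: [3.139, 0.0, 1.084]
contact_force: [-0.4, 0.9, 0.5]
grip_width: 91.9
cap wrist 0.82 [ 447. -308.    6.] [416. 388.]
cap wrist 0.64 [354. -45.   6.] [131. 152.]
cap wrist 0.61 [ 345. -172.   10.] [219. 311.]
cap wrist 0.58 [ 436. -147.    8.] [310. 227.]
[311. 247.]
```

View pics/w5.png

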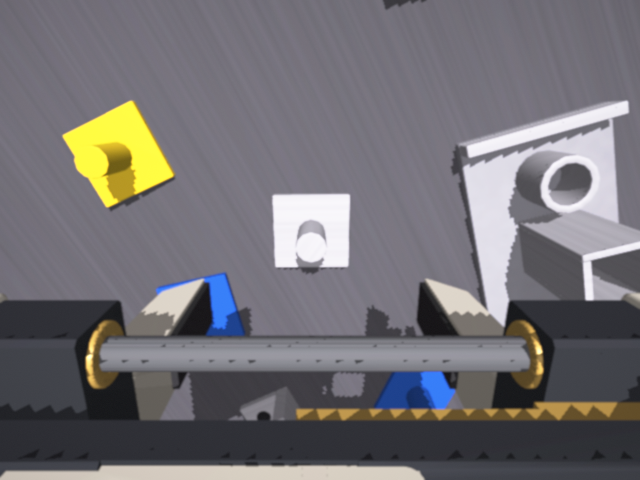

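The stud top is at (311,248), as predicted, on the bare steel cap. I'll descend with the jaws partly closed.

```bash
python3 -m handwheel '[[[0,0,-40],[0,0,0]],[[0,0,-40],[0,0,0]],[[0,0,-18],[0,0,0]],[[0,0,-9],[0,0,0]],[[0,0,0],[0,0,0]]]' 0.5
python3 -m handwheel '[[[0,0,0],[0,0,0]],[[0,0,0],[0,0,0]],[[0,0,0],[0,0,0]],[[0,0,0],[0,0,0]],[[0,0,0],[0,0,0]]]' 1
```

```text
time: 15.05
tool_pos: [435.5, -150.5, 30.6]
tcp_rot: [-3.142, 0.0, 1.084]
contact_force: [-0.5, 0.0, -0.1]
grip_width: 48.1
time: 15.68
tool_pos: [435.3, -150.2, 31.2]
tcp_rot: [3.141, 0.0, 1.084]
contact_force: [-2.1, 0.6, 6.2]
grip_width: 19.2
```

```bash
python3 -m handwheel '[[[0,0,40],[0,0,0]],[[0,0,50],[0,0,0]],[[0,0,40],[0,0,0]],[[30,-17,5],[0,0,0]],[[30,-18,0],[0,0,0.138]],[[36,-22,0],[0,0,0.138]],[[30,-18,0],[0,0,0]],[[20,-12,0],[0,0,0]],[[0,0,0],[0,0,0]],[[0,0,0],[0,0,0]]]' 1
python3 - <<'E'
from h import *
c=capture("wrist"); save(c,"w6.png"); find("tube","wrist",c); find("collar","wrist",c)
import pickle; pickle.dump(c,open("w6.pkl","wb"))
c=capture("top"); find("tube","top",c);find("cap","top",c); find("collar","top",c); save(c,"top2.png",(360,190,470,270),7); pickle.dump(c,open("t2.pkl","wb"))
E
```

```text
time: 16.92
tool_pos: [580.2, -236.5, 165.0]
tcp_rot: [-3.14, -0.001, 1.36]
contact_force: [0.6, 0.1, -2.1]
grip_width: 19.4
tube wrist 0.71 [ 589. -217.   61.] [321. 212.]
tube wrist 0.5 [ 586. -189.   39.] [308. 165.]
collar wrist 0.58 [ 594. -191.   38.] [320. 165.]
cap top 0.75 [ 436. -332.    5.] [456. 303.]
cap top 0.57 [ 297. -407.    3.] [495. 369.]
cap top 0.55 [361. -41.   3.] [320. 341.]
```

View pics/w6.png

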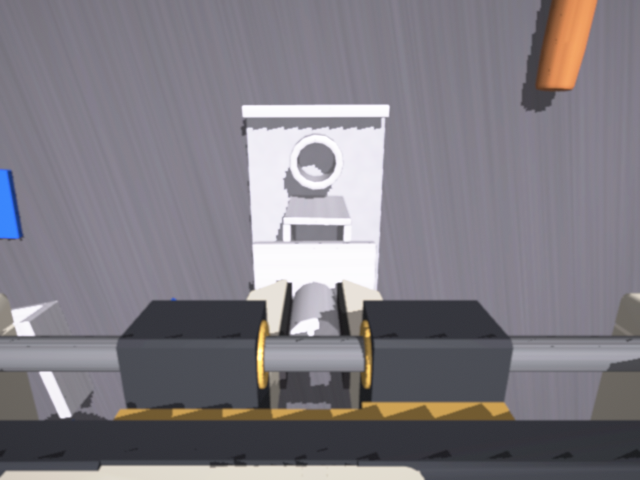

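Run:
```python
from h import *
import pickle
c=pickle.load(open("w6.pkl","rb"))
a=1.36;R=np.array([[np.cos(a),np.sin(a)],[-np.sin(a),np.cos(a)]])
T=np.array([580.5,-237])
for n,u,v,z in(("outL",243,106,22),("outR",389,106,22),("collar",316,161,40),("tubetop L",283,219,78),("R",351,219,78),("capplate L",253,241,140),("R",377,241,140)):
    w=ray(c,u,v,z)[:2]; print(n,w.round(1),"plate-axes from tool",(R@(w-T)).round(1))
```

```text
outL [ 550.9 -143.4] plate-axes from tool [85.3 48.5]
outR [ 647.4 -164.2] plate-axes from tool [ 85.2 -50.2]
collar [ 591.9 -187.8] plate-axes from tool [50.5 -0.8]
tubetop L [ 566.7 -212.4] plate-axes from tool [21.2 18.7]
R [ 605.8 -220.8] plate-axes from tool [ 21.2 -21.3]
capplate L [ 560.3 -204.2] plate-axes from tool [27.8 26.6]
R [ 612.6 -215.4] plate-axes from tool [ 27.8 -26.9]
```

Everything agrees to within 2 mm. I'll lower the cap.

```bash
python3 -m handwheel '[[[1,0,-25],[0,0,0]],[[0,0,-15],[0,0,0]],[[0,0,-8],[0,0,0]],[[0,0,-4],[0,0,0]],[[0,0,0],[0,0,0]],[[0,0,-2],[0,0,0]],[[0,0,0],[0,0,0]],[[0,0,0],[0,0,0]]]'
```

```text
time: 18.27
tool_pos: [582.2, -237.2, 112.0]
tcp_rot: [3.141, 0.0, 1.36]
contact_force: [-0.9, -0.7, -1.4]
grip_width: 19.4
```

```bash
python3 -m handwheel '[[[0,0,-2],[0,0,0]],[[0,0,0],[0,0,0]],[[0,0,0],[0,0,0]]]'
```

```text
time: 18.65
tool_pos: [582.1, -237.2, 109.7]
tcp_rot: [3.142, -0.0, 1.36]
contact_force: [0.4, -0.4, -2.6]
grip_width: 19.2
```

```bash
python3 -m handwheel '[[[0,0,-0.5],[0,0,0]],[[0,0,0],[0,0,0]]]'
python3 -m handwheel '[[[0,0,0],[0,0,0]],[[0,0,0],[0,0,0]],[[0,0,0],[0,0,0]],[[0,0,0],[0,0,0]],[[0,0,10],[0,0,0]],[[0,0,35],[0,0,0]],[[0,0,25],[0,0,0]],[[0,0,0],[0,0,0]]]' 0.5
python3 -m handwheel '[[[-40,-11,0],[0,0,0]],[[-55,-16,0],[0,0,0]],[[-55,-16,-10],[0,0,0.1]],[[-50,-14,-15],[0,0,0.095]],[[-37,-10,-10],[0,0,0]],[[0,0,0],[0,0,0]],[[0,0,0],[0,0,0]]]' 0.2
python3 - <<'E'
from h import *
c=capture("wrist"); save(c,"w7.png"); find("bracket_lh","wrist",c)
print(np.round(pix(c,(346,-259,36))),np.round(pix(c,(345,-349,36))))
import pickle; pickle.dump(c,open("w7.pkl","wb"))
E
```

```text
time: 18.9
tool_pos: [582.2, -237.2, 109.3]
tcp_rot: [3.141, 0.0, 1.36]
contact_force: [-0.4, 0.1, -2.0]
grip_width: 19.3
time: 19.9
tool_pos: [583.3, -237.8, 182.2]
tcp_rot: [3.136, 0.002, 1.36]
contact_force: [0.6, -0.3, -0.1]
grip_width: 45.9
time: 20.78
tool_pos: [345.6, -304.3, 144.2]
tcp_rot: [3.141, 0.0, 1.554]
contact_force: [0.7, -0.6, -0.0]
grip_width: 73.4
bracket_lh wrist 0.64 [ 337. -279.   19.] [300. 198.]
[313. 172.] [314. 303.]
```

View pics/w7.png

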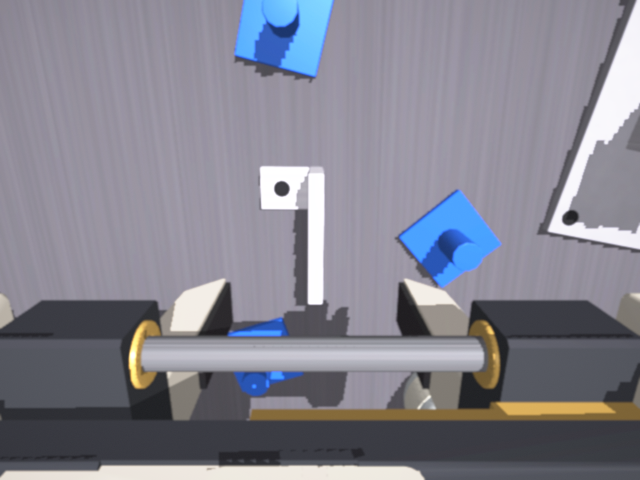

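The LH web is at columns 308–323, rows 168–304, with its pad to the upper left. It needs about +1.5 mm in x. The blue cap is 60 mm off, so I'll narrow the jaws.

```bash
python3 -m handwheel '[[[1.5,0,-40],[0,0,0]],[[0,0,-40],[0,0,0]],[[0,0,-20],[0,0,0]],[[0,0,-13],[0,0,0]],[[0,0,0],[0,0,0]]]' 0.6
python3 -m handwheel '[[[0,0,0],[0,0,0]],[[0,0,0],[0,0,0]],[[0,0,0],[0,0,0]],[[0,0,0],[0,0,0]],[[0,0,0],[0,0,0]]]' 1
```

```text
time: 21.5
tool_pos: [347.0, -303.8, 30.8]
tcp_rot: [-3.141, -0.001, 1.556]
contact_force: [-0.1, -0.1, 0.4]
grip_width: 37.0
time: 22.12
tool_pos: [346.8, -304.4, 31.7]
tcp_rot: [3.141, 0.001, 1.555]
contact_force: [-0.7, 0.8, 6.2]
grip_width: 9.5
```

```bash
python3 -m handwheel '[[[0,0,40],[0,0,0]],[[0,0,50],[0,0,0]],[[0,0,20],[0,0,0]],[[15,35,0],[0,0,0]],[[20,50,0],[0,0,0]],[[24,56,0],[0,0,0]],[[24,56,0],[0,0,0]],[[24,56,0],[0,0,0]],[[24,56,0],[0,0,0]],[[24,56,0],[0,0,0.05]],[[24,56,0],[0,0,0.06]],[[24,56,0],[0,0,0]]]' 1
python3 -m handwheel '[[[20,50,0],[0,0,0]],[[13,34,0],[0,0,0]],[[0,0,0],[0,0,0]],[[0,0,0],[0,0,0]]]' 1
python3 - <<'E'
from h import *
c=capture("wrist"); save(c,"w8.png"); find("tray_a","wrist",c)
for p in((637,336),(650,194),(504,176),(490,321)): print(np.round(pix(c,(*p,24))))
E
```

```text
time: 23.62
tool_pos: [549.7, 174.7, 140.5]
tcp_rot: [-3.14, 0.0, 1.666]
contact_force: [1.3, -0.5, -2.9]
grip_width: 9.9
time: 24.12
tool_pos: [581.8, 256.2, 140.2]
tcp_rot: [-3.139, 0.001, 1.665]
contact_force: [-0.2, -0.1, -4.5]
grip_width: 9.7
tray_a wrist 0.89 [578. 285.   4.] [312. 189.]
[415. 123.]
[400. 327.]
[198. 332.]
[176. 125.]
```

View pics/w8.png

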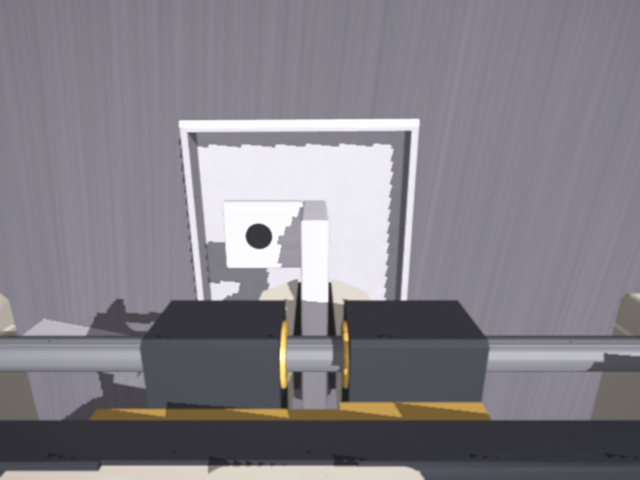

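```bash
python3 -m handwheel '[[[0,0,-40],[0,0,0]],[[0,0,-35],[0,0,0]],[[0,0,-15],[0,0,0]],[[0,0,-7],[0,0,0]],[[0,0,-4],[0,0,0]],[[0,0,-2],[0,0,0]],[[0,0,0],[0,0,0]],[[0,0,0],[0,0,0]]]' 1
```

```text
time: 25.22
tool_pos: [582.9, 256.9, 38.8]
tcp_rot: [3.141, -0.0, 1.665]
contact_force: [0.1, -0.4, -4.4]
grip_width: 9.8
```

```bash
python3 -m handwheel '[[[0,0,-2],[0,0,0]],[[0,0,-1.5],[0,0,0]],[[0,0,0],[0,0,0]],[[0,0,0],[0,0,0]]]' 1
```

```text
time: 25.72
tool_pos: [582.8, 256.9, 35.8]
tcp_rot: [3.141, -0.0, 1.665]
contact_force: [-4.0, -1.1, 6.3]
grip_width: 9.7
```

```bash
python3 -m handwheel '[[[0,0,0],[0,0,0]],[[0,0,0],[0,0,0]],[[0,0,0],[0,0,0]],[[0,0,0],[0,0,0]],[[0,0,10],[0,0,0]],[[0,0,40],[0,0,0]],[[0,0,50],[0,0,0]]]' 0.6
python3 -m handwheel '[[[-20,-13,4],[0,0,0.169]],[[-20,-13,0],[0,0,0.169]],[[-21,-13,0],[0,0,0.169]],[[-21,-14,0],[0,0,0.169]],[[-21,-14,0],[0,0,0.169]],[[-21,-13,0],[0,0,0.169]],[[-21,-13,0],[0,0,0.169]],[[-20,-13,0],[0,0,0.17]],[[0,0,0],[0,0,0]],[[0,0,0],[0,0,0]]]' 0.3
python3 - <<'E'
from h import *
c=capture("wrist"); save(c,"w9.png"); find("bracket_rh","wrist",c)
print(np.round(pix(c,(461,146,36))),np.round(pix(c,(375,156,36))))
E
```

```text
time: 26.6
tool_pos: [582.1, 256.6, 135.5]
tcp_rot: [-3.14, 0.0, 1.665]
contact_force: [1.0, 0.3, -0.3]
grip_width: 36.4
time: 27.85
tool_pos: [418.7, 151.1, 139.4]
tcp_rot: [3.141, 0.002, 3.015]
contact_force: [-0.2, 0.4, 0.5]
grip_width: 63.8
bracket_rh wrist 0.7 [437. 144.  33.] [308. 269.]
[314. 303.] [313. 174.]
```

View pics/w9.png

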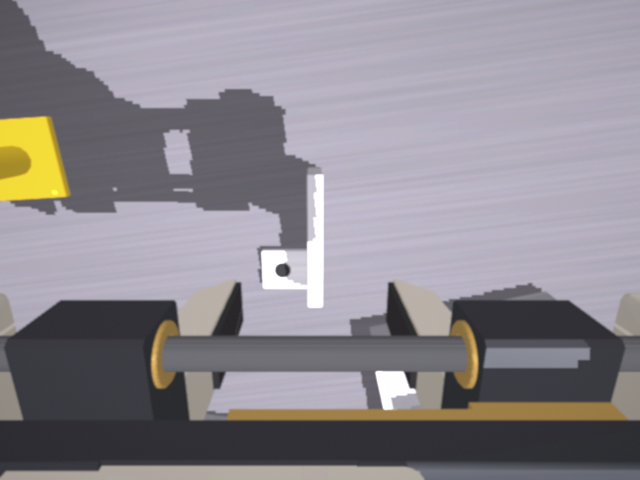

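```bash
python3 -m handwheel '[[[0,1.5,-40],[0,0,0]],[[0,0,-40],[0,0,0]],[[0,0,-18],[0,0,0]],[[0,0,-10],[0,0,0]],[[0,0,0],[0,0,0]]]' 0.55
python3 -m handwheel '[[[0,0,0],[0,0,0]],[[0,0,0],[0,0,0]],[[0,0,0],[0,0,0]],[[0,0,0],[0,0,0]],[[0,0,0],[0,0,0]]]' 1
```

```text
time: 28.58
tool_pos: [417.8, 152.4, 30.4]
tcp_rot: [-3.141, -0.001, 3.017]
contact_force: [0.5, 0.3, -0.3]
grip_width: 40.9
time: 29.2
tool_pos: [417.8, 152.3, 31.1]
tcp_rot: [3.141, 0.001, 3.018]
contact_force: [-1.2, -1.2, 5.9]
grip_width: 9.6
```

```bash
python3 -m handwheel '[[[0,0,40],[0,0,0]],[[0,0,50],[0,0,0]],[[15,-8,20],[0,0,0]],[[35,-20,0],[0,0,-0.05]],[[45,-26,0],[0,0,-0.05]],[[45,-26,0],[0,0,-0.05]],[[45,-26,0],[0,0,0]],[[24,-14,0],[0,0,0]],[[15,-8,0],[0,0,0]],[[0,0,0],[0,0,0]],[[0,0,0],[0,0,0]]]' 1
python3 - <<'E'
from h import *
c=capture("wrist"); save(c,"w10.png"); find("tray_a","wrist",c)
for p in((730,61),(689,-74),(547,-39),(589,101)): print(np.round(pix(c,(*p,24))))
E
```

```text
time: 30.58
tool_pos: [640.5, 24.8, 140.0]
tcp_rot: [-3.141, -0.002, 2.868]
contact_force: [-0.2, -0.2, -3.3]
grip_width: 9.7
tray_a wrist 0.94 [620.  20.   4.] [300. 204.]
tray_a wrist 0.76 [592. 218.   5.] [581.  83.]
[395. 337.]
[202. 334.]
[174. 125.]
[410. 130.]
```

View pics/w10.png

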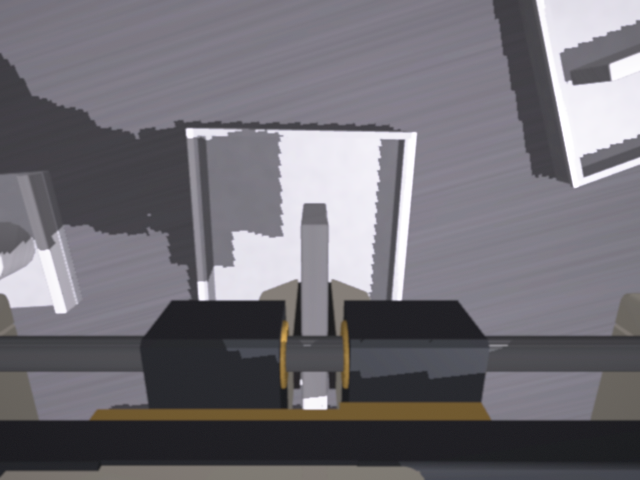

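```bash
python3 -m handwheel '[[[0,0,-40],[0,0,0]],[[0,0,-35],[0,0,0]],[[0,0,-15],[0,0,0]],[[0,0,-7],[0,0,0]],[[0,0,-4],[0,0,0]],[[0,0,-2],[0,0,0]],[[0,0,0],[0,0,0]],[[0,0,0],[0,0,0]]]' 1
```

```text
time: 31.68
tool_pos: [641.9, 24.2, 38.3]
tcp_rot: [3.141, 0.001, 2.868]
contact_force: [-0.3, -0.2, -3.5]
grip_width: 10.1
```

```bash
python3 -m handwheel '[[[0,0,-2],[0,0,0]],[[0,0,-1.5],[0,0,0]],[[0,0,0],[0,0,0]],[[0,0,0],[0,0,0]]]' 1
python3 -m handwheel '[[[0,0,0],[0,0,0]],[[0,0,0],[0,0,0]],[[0,0,0],[0,0,0]],[[0,0,0],[0,0,0]],[[0,0,10],[0,0,0]],[[0,0,40],[0,0,0]],[[0,0,50],[0,0,0]],[[0,0,50],[0,0,0]],[[-40,30,40],[0,0,0]],[[-60,40,0],[0,0,0]],[[-60,40,0],[0,0,0]],[[-60,40,0],[0,0,0]]]' 0.6
python3 -m handwheel '[[[-30,60,0],[0,0,0]],[[-20,60,0],[0,0,0]],[[0,60,0],[0,0,0]],[[0,0,0],[0,0,0]],[[0,0,0],[0,0,0]]]'
python3 - <<'E'
from h import *
import pickle
c=capture("top"); save(c,"topend.png",(110,100,570,400),1.73); pickle.dump(c,open("tend.pkl","wb"))
for t in "bracket_lh bracket_rh collar cap hammer tin".split(): find(t,"top",c)
E
```

```text
time: 32.17
tool_pos: [641.8, 24.3, 35.2]
tcp_rot: [3.141, 0.001, 2.868]
contact_force: [-3.9, -0.4, 6.4]
grip_width: 9.8
time: 33.67
tool_pos: [444.9, 158.5, 224.2]
tcp_rot: [3.141, 0.001, 2.867]
contact_force: [0.3, 1.3, 0.4]
grip_width: 36.8
time: 34.3
tool_pos: [398.6, 332.5, 223.5]
tcp_rot: [-3.141, 0.0, 2.869]
contact_force: [0.1, 0.2, -0.2]
grip_width: 36.8
bracket_lh top 0.65 [578. 276.  17.] [172. 241.]
bracket_rh top 0.64 [659.  11.  19.] [295. 202.]
collar top 0.77 [ 588. -189.   37.] [388. 231.]
cap top 0.89 [ 574. -232.   84.] [412. 234.]
cap top 0.81 [345. -43.   4.] [321. 348.]
cap top 0.8 [ 445. -313.    3.] [446. 299.]
cap top 0.78 [ 298. -408.    5.] [495. 368.]
hammer top 0.16 [ 567. -229.    7.] [406. 243.]
tin top 0.87 [ 454. -441.   63.] [515. 292.]
```

View pics/topend.png

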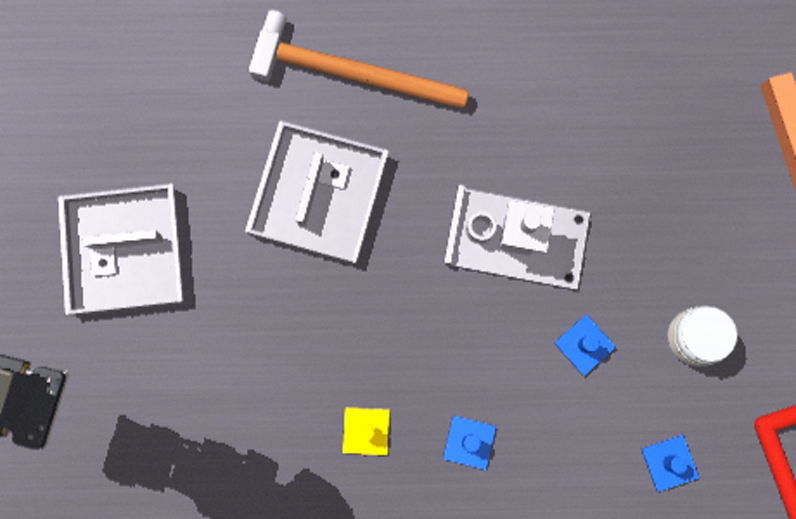

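The picture shows both brackets upright in their trays, the collar at (482,227), the cap on the tube at about (528,224), and the hammer and tin unmoved. One number check, then I hand in.

Run:
```python
from h import *
import pickle
c=pickle.load(open("tend.pkl","rb"))
f=lambda u,v,z: ray(c,u/1.73+110,v/1.73+100,z)[:2].round(1)
print("cap",f(528,224,84),"stud",f(531,222,118),"collar",f(482,227,40))
print([np.round((np.array(pix(c,p))-[110,100])*1.73) for p in ((581.3,-237,84),(581.3,-237,118))])
bot.close_job()
```

```text
cap [ 582.9 -239. ] stud [ 578.9 -237.1] collar [ 588.1 -189.3]
[array([526., 225.]), array([531., 220.])]
the job is handed in; nothing more can be done
```

The job is handed in with everything placed and released, after about 34 s of the 115 s allowed.

**Brackets:** The left-hand bracket stands in the left tray and the right-hand bracket in the right tray. Both are upright on their feet and clear of the walls in the last overhead picture.

**Base plate:**

| Part | Last measured position | Limit |
|---|---|---|
| Tube | about 1 mm from the plate's middle, square to its edges | 10 mm (x), 12 mm (y) |
| Collar | plate x about 50, against the target of 48.5; y within 1 mm of 0 | 9 mm (x), 14 mm (y) |
| Cap (bare steel) | stud up, within about 3 mm of the tube's axis | 10 mm |

**Checks:**
- The hammer, the tin and the blue and yellow look-alikes look unmoved in that picture.
- In the last picture the network did not find the hammer: its only report was a 0.16 score on the plate, which I rejected. It also put the middle of the cap's visible surface about 8 mm off my estimate. My own pixel measurements of the cap and stud agreed with where I placed it to about 3 mm.

No checks failed beyond those. Handing in gives no verdict.

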